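# Brush out the juice press's cup and its guide bushings

### The arm

A 7-joint arm with a two-finger parallel gripper is mounted at the origin on the work surface. World frame = base frame: x ahead of the robot, y to its left, z up, the work surface at z = 0. Lengths are in mm, angles in rad, forces in N, time in s.
With the tool pointing down it reaches from about 400 to 850 mm from the base axis. Payload 4.4 kg.
Tool frame: the origin (TCP) lies midway between the tips of the shut fingers; the grasp point (between the pads) lies robot.grip_point_offset behind it (robot.grip_point_offset is the distance from the TCP to the grasp point, in mm); z points along the fingers, y is the line along which they close (so a half turn about z gives the same grasp; the last joint's range is limited). The gripper opens to 94 mm and grips with 3 to 60 N. Pads are 16 mm wide; open, the fingers measure 119 mm over their backs; the gripper's body (75 mm by 177 mm) begins 78 mm behind the grasp point.
Start: joints at [-0.066, 0.628, 0.038, 1.517, -0.027, 0.996, -0.02], TCP at [650.014, 0.028, 205.478] pointing down, gripper open.
Joint ranges: [-3.06, 3.06], [-0.37, 2.12], [-1.25, 1.32], [0.18, 2.47], [-1.1, 4.24], [0.23, 1.98], [-2.94, 2.94]. Speed limits (rad/s): [2.57, 2.57, 3.14, 3.14, 3.14, 3.14, 3.14].

### API

Orientations are given as a 3x3 rotation matrix whose columns are the frame's x, y, z axes.
In Python, from bench import robot gives the robot as it stands.
- The arm moves only by the tool send_rows, never from a script. Its argument "motion" is a list of rows, each an object of numbers: "x", "y", "z": the shift along the tool's x, y, z in m; "wx", "wy", "wz": the turn, a rotation vector about the tool's x, y, z in degrees. A call has 1 to 5 rows; each row shifts and turns the commanded pose from where the row before left it, along the tool's axes as they then stand; what a row does not reach is not made up. A row lasts 1/10 s, in which the tool goes at most 50 mm and 8.59 degrees, less where a joint would pass 70% of its speed; a pose out of reach is approached as far as the arm can. A call with a gripper value outside its range is refused whole. "jaw" is the opening, from 0 (shut) to 1 (fully open), set as the call begins (left out, the last holds). The fingers move at their own pace and stop on an object; the grip force is fixed at half the most. Time passes only in rows, so rows that do not move let the fingers close. It gives the time, the measured TCP pose, the force, the opening and the grip force at its end, in the units of the state.
- robot.get_obs(): the state, without advancing time (a new reading comes with each control period).
- robot.camera(name): name is "scene" or "side" or "wrist"; returns (picture, depth): 400x640x3 uint8, red, green, blue; 400x640 float32, mm along the optical axis (not along the pixel's ray), 0 where there is no reading.
- robot.camera_model(name): a dict with "K" (3x3 intrinsics, pixels), "k1" (the pictures are not rectified: a ray, as slopes to the right and down, at radius r is drawn at 1 + k1 r^2 times it, then the intrinsics apply), "rvec" (rotation vector, rad) and "tvec" (3), from world to camera coordinates, as OpenCV has them; the wrist camera has in their place "hand_eye" (4x4, takes a point from camera to tool coordinates, whose origin is the TCP and whose axes are the flange's). Camera axes: x right, y down, z forward; pixel columns grow to the right and rows downward; lengths in mm; the calibration is good to about 2 mm. A picture is of the moment at which its call begins: read the wrist's pose just before it. camera_model takes no time and is no camera call.
- robot.close_job(): hands the job in; it is judged then, once.
The state is a dict: "time_s": time; "joint_positions": joint angles; "joint_vel": joint speeds; "tau": joint torques, N m; "position": TCP position; "ee_rot": TCP orientation; "force": force on the tool from outside, world axes, zero at the start; "moment": the same for the moment, N m; "width": finger opening in mm; "grip_force": force on a finger pad.
Only numpy, scipy, OpenCV 4.12 (cv2) and the standard library are available. Lean on these libraries where they do the work, as an engineer would, in place of code of your own. Each camera call takes 0.05 s, during which the arm holds its last target. There are 200 camera calls.

### The job

Clean the juice press at the drinks stall: take the long brush out of its white stand by its yellow handle and run it inside the steel juice cup down close to the floor, up to near the rim, and down close to the floor again. Then lift it over to the red press frame and push it straight down, without forcing it, through the upper brass bushing and on through the lower one, until its tip clearly shows below the lower bushing but stays clear of the base plate; the program finishes while still holding the brush there by its handle, upright and still, spanning both bushings. Leave the cup standing upright where it is and do not disturb anything else on the table.

Things in the scene. Friction and masses are not known exactly. Their poses are not given: they have to be found in the camera images.
- brush: Long brush, 205 mm, about 70 g, round about its z axis, upright in the stand at the start, its lower end 10 mm above the table. Origin at the centre of the lower end, z towards the handle. Stiff blue-and-white bristle head 14 mm diameter from 0 to 100 mm (lowest 4 mm taper to 9 mm), steel shank 6 mm diameter to 125 mm, round yellow handle 18 mm diameter from 125 to 205 mm.
- brush_tip (a point): Centre of the lower end of the brush's bristle head (the origin of the brush).
- brush_grip (a point): Middle of the yellow handle, on the brush's axis, 165 mm above the brush tip.
- stand: White square brush stand, 70 x 70 x 60 mm, fixed to the table. Origin at the centre of its underside. A vertical hole of 17 mm diameter, 50 mm deep, runs down from the middle of its top; the brush stands in it.
- cup: Steel juice cup, open at the top, standing loose on the table, 350 g. Outer diameter 76 mm at the foot, 80 mm at the rim, 115 mm tall, wall 3 mm, floor 5 mm thick. Origin at the centre of its underside, z up.
- cup_floor (a point): Centre of the juice cup's inner floor, 5 mm above its underside; the rim is 110 mm above this point. Inner diameter about 70 mm.
- press: Red press frame, fixed. Origin at the underside of its base plate, on the vertical axis of its two brass bushings, z up. Plate 10 mm thick, x -100 to 50 mm, y +-50 mm; steel disc on it, top at 11.5 mm; post 28 x 40 mm, 132 mm high, at x = -74 mm. Bushings at heights 45 to 61 and 105 to 121 mm, on arms from the post: bore 18 mm, flaring over the top 6 mm to 26 mm; outside 30 mm, 38 at the flare.
- upper_mouth (a point): Centre of the top opening of the upper bushing, 121 mm above the table, z up along the axis of the bushings.
- lower_exit (a point): Centre of the bottom opening of the lower bushing, 45 mm above the table, z up along the axis of the bushings.
- tumbler: Bystander: green glass tumbler, 60 mm diameter at the rim, 90 mm tall. Origin at the centre of its underside.
- can: Bystander: red drinks can, 66 mm diameter, 115 mm tall. Origin at the centre of its underside.
- opener: Bystander: bottle opener lying flat, white handle and steel end, about 134 x 32 x 12 mm, long along its x.
- water0: Bystander: clear water bottle with blue cap, 68 mm diameter, 220 mm tall, to the robot's left. Origin at the centre of its underside.
- water1: Bystander: clear water bottle with blue cap, 68 mm diameter, 220 mm tall, to the robot's right. Origin at the centre of its underside.
Things that resemble listed ones, but are neither listed nor needed, are in the scene too. There is more than one size of the brush; the job needs the largest.

How it is judged (in metres and radians):
On the way, in this order (a step that is already met when the one before it is completed fails the run):
1. the brush tip is down close to the cup's floor (within 35 mm) (horizontal distance between brush_tip and cup_floor below 0.034 m and z of brush_tip in the frame of cup_floor between -0.005 and 0.035 m and contact force between the fingers and brush above 1 N), for 0.1 s.
2. the brush tip is drawn up to near the rim (at least 70 mm above the cup's floor), still over the cup's inside (horizontal distance between brush_tip and cup_floor below 0.034 m and z of brush_tip in the frame of cup_floor above 0.07 m and contact force between the fingers and brush above 1 N), for 0.1 s.
3. the brush tip is down close to the cup's floor again (all of step 1), for 0.1 s.
4. the brush has gone down through the upper bushing: its tip is between the two bushings, on their axis, brush upright (horizontal distance between brush_tip and upper_mouth below 0.012 m and z of brush_tip in the frame of upper_mouth below -0.018 m and z of brush_tip in the frame of lower_exit above 0.012 m and angle between the z axis of brush and the z axis of press, either way round below 0.15 rad and contact force between the fingers and brush above 1 N), for 0.05 s.
At the end, for the whole second after the job is handed in: Fingers hold the brush upright (0.10 rad) and still, tip 4 to 32 mm below the lower bushing and within 6 mm of its axis, clear of the base, pressing on the press under 10 N; cup upright within 40 mm of its start, bystanders within 30 mm (horizontal distance between brush_tip and lower_exit below 0.006 m and z of brush_tip in the frame of lower_exit between -0.032 and -0.004 m and angle between the z axis of brush and the z axis of press, either way round below 0.1 rad and contact force between the fingers and brush above 1 N and contact force between brush and press below 10 N and linear speed of brush below 0.02 m/s and angle between cup's own z axis and vertical below 0.1 rad and distance of cup from where it was at the start of the episode below 0.04 m and distance of each of tumbler, can, opener, water0, water1 from where it was at the start of the episode below 0.03 m); the arm keeps its last pose, push and grip.
It fails at once if the cup is tipped over (more than 0.4 rad) or pushed away (40 mm) (angle between cup's own z axis and vertical above 0.4 rad or distance of cup from where it was at the start of the episode above 0.04 m).
It fails at once if the brush is forced against the press frame (over 30 N) (contact force between brush and press above 30 N).
It fails at once if a bystander is disturbed (moved more than 30 mm) (distance of any of tumbler, can, opener, water0, water1 from where it was at the start of the episode above 0.03 m).
It also fails if it takes over 61 s, if anything falls off the work surface, if the arm or the gripper's body presses on something with over 40 N, if the wrist force passes 120 N, or if a joint passes its speed limit or range.

## Working session

There is one attempt and no reset: what is moved stays moved. The work goes in short steps, Python scripts to look and compute and a tool call to move; the robot and the scene stay as the last step left them, time stands still between calls to the robot, and variables do not carry over. Pictures are saved under pics/ and viewed, at most 10 in all, crops included, and the job is handed in when it is done.

Besides the shell and the picture viewer there is one more tool, called as name([rows], argument=value, ...), one row to a line, values as JSON. send_rows: Moves the arm, as the interface text tells. Its arguments: {"type":"object","properties":{"motion":{"type":"array","items":{"type":"object","properties":{"x":{"type":"number"},"y":{"type":"number"},"z":{"type":"number"},"wx":{"type":"number"},"wy":{"type":"number"},"wz":{"type":"number"}}}},"jaw":{"type":"number"}},"required":["motion"]}

```bash
mkdir -p pics; ls; cat > h.py <<'E'
import numpy as np,cv2
from bench import robot
def save(n,f):
    p,d=robot.camera(n); cv2.imwrite(f'pics/{f}.png',p[:,:,::-1]); np.save(f'pics/{f}.npy',d); return p,d
def pose(n):
    m=robot.camera_model(n)
    if 'hand_eye' in m:
        o=robot.get_obs(); T=np.eye(4);T[:3,:3]=o['ee_rot'];T[:3,3]=o['position']; T=T@np.array(m['hand_eye'])
        return T[:3,:3],T[:3,3],m
    R=cv2.Rodrigues(np.array(m['rvec'],float))[0]; return R.T,-R.T@np.array(m['tvec'],float).ravel(),m
def rays(m,uv):
    K=np.array(m['K']);uv=np.atleast_2d(uv).astype(float)
    q=np.c_[(uv[:,0]-K[0,2])/K[0,0],(uv[:,1]-K[1,2])/K[1,1]];s=q.copy()
    for _ in range(20): s=q/(1+m['k1']*(s**2).sum(1,keepdims=True))
    return np.c_[s,np.ones(len(s))]
def cloud(n,d,P=None):
    R,t,m=P or pose(n); v,u=np.mgrid[:400,:640]
    r=rays(m,np.c_[u.ravel(),v.ravel()])*d.reshape(-1,1)
    c=r@R.T+t; c[d.ravel()==0]=np.nan; return c.reshape(400,640,3)
E
python3 - <<'E'
from h import *
for n in('scene','side'):
    save(n,n+'0'); print(n,pose(n)[:2])
o=robot.get_obs();print(o,robot.grip_point_offset)
a=np.vstack([cv2.imread('pics/scene0.png'),cv2.imread('pics/side0.png')]);cv2.imwrite('pics/both.png',cv2.resize(a,(480,600)))
E
```

```text
pics
scene (array([[ 0.60858372,  0.56145567, -0.56070793],
       [ 0.79340222, -0.44106331,  0.41949502],
       [-0.01177984, -0.70016476, -0.71388412]]), array([1081.35844477, -368.15491287,  792.18794688]))
side (array([[ 0.81605745, -0.32707435,  0.47652137],
       [-0.57795765, -0.46735799,  0.6689854 ],
       [ 0.00389811, -0.82133969, -0.57042609]]), array([  62.45242133, -646.38524789,  688.81074308]))
{'time_s': 0.1, 'joint_positions': array([-0.06581128,  0.62921903,  0.03845882,  1.51820977, -0.02700651,
        0.99632093, -0.01999086]), 'joint_vel': array([-0.00094576, -0.00180189, -0.0010572 , -0.00194017,  0.00116835,
        0.00128893,  0.00075378]), 'tau': array([ 3.91938796e-03, -5.50791907e+01,  1.14763990e+00, -1.87118143e+01,
       -5.21624205e-02,  1.91878073e-02,  1.80005208e-05]), 'position': array([6.49426188e+02, 3.27790103e-02, 2.04687389e+02]), 'ee_rot': array([[-6.83581560e-06,  9.99998657e-01, -1.63877526e-03],
       [ 1.00000000e+00,  6.80928692e-06, -1.61936931e-05],
       [-1.61825124e-05, -1.63877537e-03, -9.99998657e-01]]), 'force': array([ 0.12120312, -0.92408303,  0.26281735]), 'moment': array([-0.00558776,  0.026393  , -0.00324035]), 'grip_force': 0.0, 'width': 93.82517068377247} 18.8
```

View pics/scene0.png

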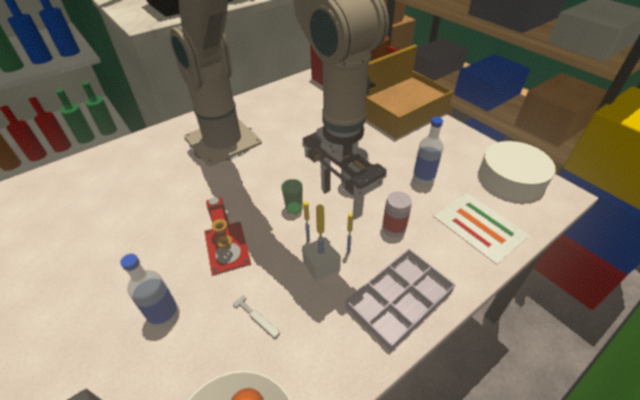

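View pics/side0.png

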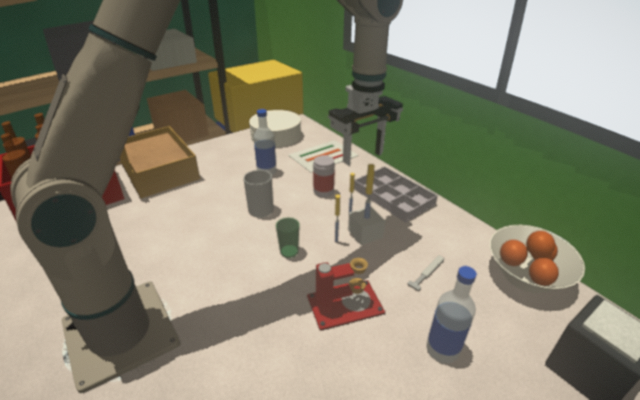

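Scene picture: the candidates are yellow-handled brushes at (320,218) in the stand (large, thick), and smaller ones at (306,210) and (350,220). In the side picture they are at (370,180), (352,185) and (337,205). The cup is at side (259,193), the press at side (350,290) and scene (225,245). I choose the large one in the stand and check it in one close crop.

```bash
python3 - <<'E'
from h import *
a=cv2.imread('pics/scene0.png')[150:300,180:380];b=cv2.imread('pics/side0.png')[150:330,230:430]
a=cv2.resize(a,(400,300),interpolation=2);b=cv2.resize(b,(400,360),interpolation=2)
c=np.zeros((360,800,3),np.uint8);c[:300,:400]=a;c[:,400:]=b;cv2.imwrite('pics/crop1.png',c)
C={n:cloud(n,np.load(f'pics/{n}0.npy')) for n in('scene','side')}
I={n:cv2.cvtColor(cv2.imread(f'pics/{n}0.png'),cv2.COLOR_BGR2HSV) for n in C}
for n in C:
    c=C[n];h=I[n]
    m=((h[:,:,0]>15)&(h[:,:,0]<32)&(h[:,:,1]>130)&(c[:,:,2]>40)&(c[:,:,2]<300)&(c[:,:,0]>350)&(c[:,:,0]<900)).astype(np.uint8)
    k,l,s,_=cv2.connectedComponentsWithStats(m)
    for i in range(1,k):
        if s[i,4]>8:
            p=c[l==i];print(n,'yellow',s[i],np.nanmedian(p,0).round(),np.nanpercentile(p[:,2],[3,97]).round())
# objects above table clusters at height bands
P=np.vstack([C[n].reshape(-1,3) for n in C]);P=P[np.isfinite(P).all(1)]
for z0,z1 in((6,16),(30,58),(57,64),(80,95),(95,125),(125,190)):
    q=P[(P[:,2]>z0)&(P[:,2]<z1)&(P[:,0]>350)&(P[:,0]<950)&(abs(P[:,1])<450)]
    g=np.zeros((300,450),np.uint8);g[((q[:,0]-350)/2).astype(int),((q[:,1]+450)/2).astype(int)]=1
    g=cv2.morphologyEx(g,cv2.MORPH_CLOSE,np.ones((5,5)))
    k,l,s,ce=cv2.connectedComponentsWithStats(g)
    print(z0,z1,[(int(350+2*s[i,1]),int(350+2*(s[i,1]+s[i,3])),int(-450+2*s[i,0]),int(-450+2*(s[i,0]+s[i,2]))) for i in range(1,k) if s[i,4]>12])
E
```

```text
scene yellow [ 590   87   50   54 1638] [ 809. 1095.   77.] [44. 81.]
scene yellow [393  89  60  41 703] [371. 601.  68.] [41. 91.]
scene yellow [303 202   5  17  53] [556. -29. 132.] [101. 149.]
scene yellow [317 206   6  27 141] [642. -50. 189.] [145. 216.]
scene yellow [349 213   4  18  50] [650.  31. 132.] [101. 149.]
scene yellow [213 220  14  12 112] [ 460. -214.  120.] [109. 123.]
scene yellow [224 236   7   8  33] [ 461. -205.   60.] [56. 62.]
scene yellow [218 242   7   5  20] [ 467. -227.   60.] [54. 62.]
side yellow [224  68  37  28 693] [ 830. 1091.   79.] [43. 84.]
side yellow [209  71  11  17 111] [ 751. 1273.   72.] [ 43. 107.]
side yellow [164 126  22  21 106] [368. 705.  83.] [62. 93.]
side yellow [367 166   6  27 107] [631. -52. 183.] [145. 214.]
side yellow [351 174   3  17  25] [644.  29. 126.] [103. 149.]
side yellow [336 195   4   7  15] [550. -30. 148.] [137. 150.]
side yellow [351 259  16  10  65] [ 469. -211.  121.] [118. 125.]
side yellow [351 279   9   4  21] [ 468. -206.   61.] [58. 63.]
side yellow [361 283   4   5  13] [ 472. -227.   62.] [58. 64.]
6 16 
[... 1077 characters left out ...]
80 95 [(374, 400, -218, -202), (392, 414, -186, -166), (400, 462, -22, 44), (416, 494, 170, 218), (434, 494, 218, 254), (492, 564, -450, -378), (540, 614, 356, 410), (548, 560, -34, -20), (626, 644, -54, -40), (628, 696, 148, 194), (642, 654, 28, 40), (802, 862, -450, -334), (890, 914, -426, -416)]
95 125 [(374, 482, -236, -176), (384, 402, -180, -170), (414, 498, 170, 254), (492, 564, -450, -378), (540, 612, 354, 410), (546, 562, -36, -22), (626, 644, -54, -38), (628, 696, 146, 216), (638, 654, 26, 40), (826, 874, -432, -368)]
125 190 [(374, 412, -216, -172), (492, 564, -450, -378), (540, 610, 360, 422), (546, 560, -36, -20), (624, 648, -56, -36), (638, 654, 26, 42), (836, 878, -424, -378)]
```

View pics/crop1.png

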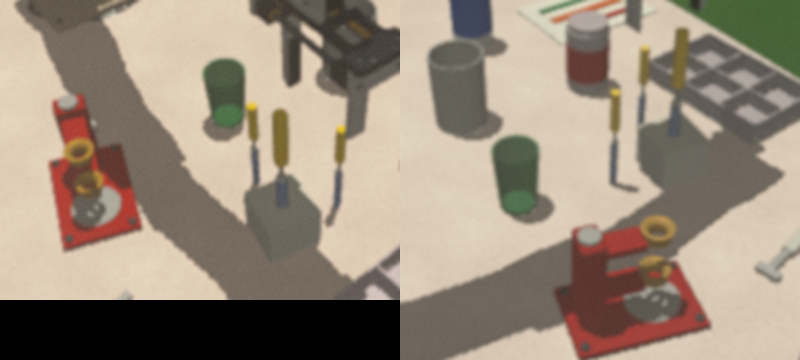

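The crop confirms the choice: the thick, tall handle in the stand is the largest brush, with its top at z≈215 mm and its axis near (636,-47). The thin brushes stand outside the stand, only 150 mm tall, near (553,-28) and (647,33). I'll raise the tool and measure with the wrist camera.

send_rows([
  {"z":-0.03},
  {"z":-0.05},
  {"z":-0.05},
  {"x":-0.02},
  {},
])

```text
schema error: expected keys x, y, z, wx, wy, wz
```

```bash
cat > m.py <<'E'
from h import *
def yel(n,f):
    P=pose(n);p,d=save(n,f);c=cloud(n,d,P);h=cv2.cvtColor(p,cv2.COLOR_RGB2HSV)
    m=((h[:,:,0]>15)&(h[:,:,0]<34)&(h[:,:,1]>110)&(c[:,:,2]>40)&(c[:,:,2]<400)).astype(np.uint8)
    k,l,s,_=cv2.connectedComponentsWithStats(m)
    for i in range(1,k):
        if s[i,4]>40:
            q=c[l==i];print(n,s[i],np.nanmedian(q,0).round(1),np.nanpercentile(q[:,2],[3,97]).round())
            t=q[q[:,2]>np.nanpercentile(q[:,2],97)-6];print('  top',np.nanmean(t,0).round(1),np.ptp(t,0).round(1))
    return c
E
python3 - <<'E'
from m import *
o=robot.get_obs();print(o['position'],o['force'],o['time_s'])
R,t,m=pose('wrist');print(t.round(),R.round(2),m['K'])
yel('wrist','w1')
E
```

```text
[6.49426188e+02 3.27790103e-02 2.04687389e+02] [ 0.12120312 -0.92408303  0.26281735] 0.1
[649.  69. 385.] [[ 1.    0.   -0.  ]
 [-0.   -0.97 -0.24]
 [-0.    0.24 -0.97]] [[294.11240347   0.         317.12993318]
 [  0.         294.11240347 201.77689001]
 [  0.           0.           1.        ]]
wrist [306 161  16  21 241] [646.1  36.7 147.9] [116. 149.]
  top [645.9  35.5 148. ] [12.2 12.3  5.8]
wrist [198 220  31  30 307] [553.1 -20.9 136.2] [ 98. 149.]
  top [553.5 -20.9 154.5] [ 45.   41.6 102.2]
wrist [288 251  24  37 702] [635.7 -37.1 174.6] [143. 199.]
  top [635.2 -37.1 196.4] [15.   5.3  8.6]
wrist [ 484  273   38   60 1062] [696.7  28.3 320.7] [311. 324.]
  top [696.8  26.5 321.8] [ 3.2 15.6  7. ]
wrist [114 275  35  58 890] [601.   27.2 321.3] [313. 324.]
  top [601.   26.2 321.9] [ 3.  14.7  6.9]
wrist [ 293  341  312   21 2641] [691.3  20.1 329.6] [326. 332.]
  top [686.1  20.1 329.5] [75.1  8.7 11.3]
wrist [180 345  11  17  99] [ 475.3 -217.2   60.7] [ 52. 336.]
  top [622.   24.3 335.8] [1.9 1.8 1.9]
```

View pics/w1.png

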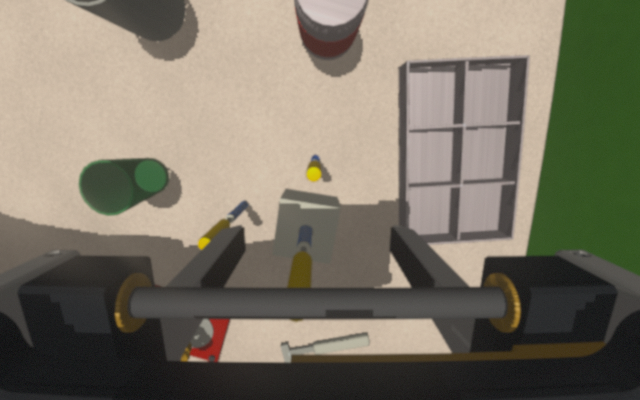

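The wrist view shows the big handle between the fingers at (303,265), with a small brush at (314,170) and another at (208,240). Three views agree on the axis at about (635.7,-46).

send_rows([
  {"x":0,"y":0,"z":-0.03,"wx":0,"wy":0,"wz":0},
  {"x":0,"y":0,"z":-0.05,"wx":0,"wy":0,"wz":0},
  {"x":-0.01,"y":0,"z":-0.02,"wx":0,"wy":0,"wz":0},
  {"x":-0.036,"y":-0.014,"z":0,"wx":0,"wy":0,"wz":0},
  {"x":0,"y":0,"z":0,"wx":0,"wy":0,"wz":0},
], jaw=1)

```text
time_s: 0.65
position: [634.6, -52.7, 306.4]
ee_rot: [[0.007, 1.0, 0.0], [1.0, -0.007, -0.005], [-0.005, 0.0, -1.0]]
force: [-0.1, -1.2, 0.2]
width: 93.8
grip_force: 0.0
```

```bash
python3 - <<'E'
from m import *
o=robot.get_obs();print(o['position'],o['force'],o['time_s'],o['ee_rot'].round(4))
yel('wrist','w2')
yel('scene','s2');yel('side','d2')
E
```

```text
[634.61824647 -52.71781287 306.42512789] [-0.0593858  -1.17345573  0.20409018] 0.65 [[ 0.0073  1.      0.    ]
 [ 1.     -0.0073 -0.005 ]
 [-0.005   0.     -1.    ]]
wrist [322 108  11  12 104] [645.5  34.6 148.3] [140. 150.]
  top [645.5  34.4 148.3] [11.1 11.8  3.7]
wrist [240 160  18  14 116] [553.1 -24.3 147.8] [112. 149.]
  top [551.7 -25.2 147.9] [12.4 11.9  6.3]
wrist [309 177  19  29 408] [634.9 -40.3 214.9] [158. 217.]
  top [635.  -44.2 215.4] [17.2 16.9  7.4]
scene [340   0  48  18 298] [-555.2 1115.9   71.2] [ 42. 115.]
  top [-544.  1035.9  115.6] [207.6 142.3  22.5]
scene [ 396    0  237   80 3373] [ 363.9 1168.7  175.9] [157. 179.]
  top [ 316.9 1212.6  176.9] [968.9 318.3 104.5]
scene [ 358   45   95   85 4663] [222.3 609.1  75.6] [ 47. 188.]
  top [169.5 616.  188.6] [ 20.5 286.   10.9]
scene [632  61   8  12  42] [ 748.7 1276.4  172.3] [157. 198.]
  top [ 765.7 1162.4  205.7] [0.2 8.3 6.1]
scene [ 590   87   50   57 1693] [ 810.6 1091.9   77.2] [43. 81.]
  top [ 808.2 1155.    78.5] [143.2 298.   30.3]
scene [303 201   5  19  62] [556.2 -29.1 132.5] [ 98. 150.]
  to
[... 606 characters left out ...]
1.3 1272.2   70.9] [ 43. 118.]
  top [ 733.4 1156.6  122.3] [ 3.6 22.7 20.1]
side [ 116  126   80   63 2886] [268.3 557.   73.1] [ 45. 161.]
  top [166.  495.9 176.9] [13.5 88.9 37.6]
side [366 164   8  30 163] [630.9 -52.1 180.8] [142. 216.]
  top [634.  -48.9 214.5] [13.9 18.4  6.2]
side [351 173   3  18  46] [644.4  29.6 126.1] [ 99. 150.]
  top [644.4  30.6 148.5] [6.4 9.1 4.7]
side [336 194   4  21  55] [550.  -30.8 127.8] [100. 150.]
  top [551.9 -28.3 148.4] [10.4 10.6  5.4]
side [351 259  17  14 139] [ 465.2 -217.6  120.3] [112. 124.]
  top [ 463.3 -218.   121.1] [34.2 31.7  6.2]
side [350 278  16  12 102] [ 469.9 -210.6   60.4] [51. 63.]
  top [ 468.8 -214.8   60.8] [28.5 33.8  8.3]
```

View pics/w2.png

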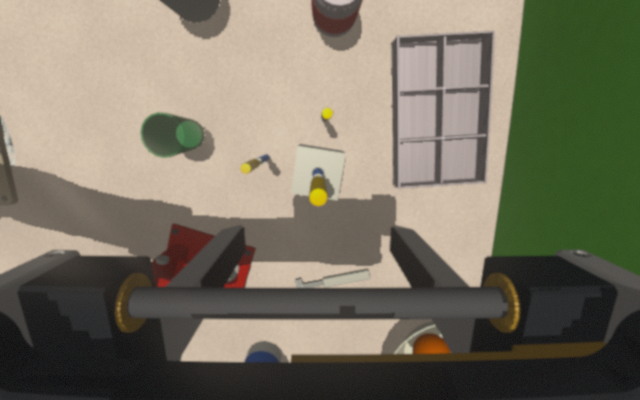

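The wrist view shows the big handle top at (318,198), next to (246,168) and (327,114), which are small. All views give an axis at about (635.5,-46). Descending to grasp now.

send_rows([
  {"x":0,"y":0,"z":0.0,"wx":0,"wy":0,"wz":0},
  {"x":0,"y":0,"z":0.05,"wx":0,"wy":0,"wz":0},
  {"x":0,"y":0,"z":0.05,"wx":0,"wy":0,"wz":0},
  {"x":0,"y":0,"z":0.03,"wx":0,"wy":0,"wz":0},
  {"x":0,"y":0,"z":0.02,"wx":0,"wy":0,"wz":0},
])

```text
time_s: 1.3
position: [634.3, -44.3, 152.0]
ee_rot: [[-0.002, 1.0, -0.005], [1.0, 0.002, 0.001], [0.001, -0.005, -1.0]]
force: [0.0, 0.9, -0.6]
width: 93.8
grip_force: 0.0
```

send_rows([
  {"x":0,"y":0,"z":0.0,"wx":0,"wy":0,"wz":0},
  {"x":0,"y":0,"z":0.0,"wx":0,"wy":0,"wz":0},
  {"x":0,"y":0,"z":0.0,"wx":0,"wy":0,"wz":0},
])

```text
time_s: 1.6
position: [637.3, -45.6, 157.0]
ee_rot: [[-0.001, 1.0, 0.003], [1.0, 0.001, 0.0], [0.0, 0.003, -1.0]]
force: [0.7, 0.1, 1.1]
width: 93.9
grip_force: 0.0
```

```bash
python3 - <<'E'
from m import *
o=robot.get_obs();print(o['position'],o['force'],o['time_s'],o['ee_rot'].round(4))
P=pose('wrist')
p,d=save('wrist','w3');c=cloud('wrist',d,P)
h=cv2.cvtColor(p,cv2.COLOR_RGB2HSV)
m=(abs(c[:,:,0]-636)<25)&(abs(c[:,:,1]+46)<25)&(c[:,:,2]>125)&(c[:,:,2]<225)&(h[:,:,1]>110)
q=c[m];print(len(q))
for z in range(130,220,15):
    s=q[(q[:,2]>z)&(q[:,2]<z+15)]
    if len(s): print(z,s.mean(0).round(1),s.min(0).round(1),s.max(0).round(1))
E
```

```text
[637.30108291 -45.56531585 156.96923155] [0.69213498 0.1317941  1.12916256] 1.6 [[-6.0e-04  1.0e+00  2.8e-03]
 [ 1.0e+00  6.0e-04  1.0e-04]
 [ 1.0e-04  2.8e-03 -1.0e+00]]
2035
130 [634.4 -37.2 141.9] [627.5 -40.1 137.7] [642.  -35.8 145. ]
145 [634.7 -37.6 153.1] [626.3 -43.1 145.4] [642.5 -35.7 160. ]
160 [634.8 -37.6 167.9] [626.2 -43.9 160.1] [642.8 -35.7 175. ]
175 [634.8 -37.7 182.8] [626.1 -44.  175. ] [642.9 -35.4 189.9]
190 [634.7 -37.8 197.9] [626.  -44.1 190. ] [643.  -35.6 205. ]
205 [634.8 -40.5 213.8] [626.  -46.6 205.1] [643.3 -35.7 217.2]
```

send_rows([
  {"x":0.001,"y":-0.001,"z":0.0,"wx":0,"wy":0,"wz":0},
  {"x":0,"y":0,"z":0.0,"wx":0,"wy":0,"wz":0},
  {"x":0,"y":0,"z":0.0,"wx":0,"wy":0,"wz":0},
  {"x":0,"y":0,"z":0.0,"wx":0,"wy":0,"wz":0},
  {"x":0,"y":0,"z":0.0,"wx":0,"wy":0,"wz":0},
], jaw=0)

```text
time_s: 2.15
position: [635.0, -45.0, 155.6]
ee_rot: [[0.0, 1.0, 0.0], [1.0, -0.0, 0.0], [0.0, 0.0, -1.0]]
force: [-0.4, 0.2, 0.0]
width: 57.8
grip_force: 0.0
```

send_rows([
  {"x":0,"y":0,"z":0.0,"wx":0,"wy":0,"wz":0},
  {"x":0,"y":0,"z":0.0,"wx":0,"wy":0,"wz":0},
  {"x":0,"y":0,"z":0.0,"wx":0,"wy":0,"wz":0},
  {"x":0,"y":0,"z":0.0,"wx":0,"wy":0,"wz":0},
  {"x":0,"y":0,"z":0.0,"wx":0,"wy":0,"wz":0},
])

```text
time_s: 2.65
position: [635.0, -45.0, 155.5]
ee_rot: [[0.0, 1.0, 0.0], [1.0, -0.0, 0.0], [0.0, 0.0, -1.0]]
force: [0.2, -0.0, -0.7]
width: 17.6
grip_force: 29.7
```

Gripped: width 17.6 mm, force 30 N. Lifting straight up.

send_rows([
  {"x":0,"y":0,"z":-0.01,"wx":0,"wy":0,"wz":0},
  {"x":0,"y":0,"z":-0.02,"wx":0,"wy":0,"wz":0},
  {"x":0,"y":0,"z":-0.03,"wx":0,"wy":0,"wz":0},
  {"x":0,"y":0,"z":-0.03,"wx":0,"wy":0,"wz":0},
  {"x":0,"y":0,"z":-0.03,"wx":0,"wy":0,"wz":0},
])

```text
time_s: 3.15
position: [634.8, -45.0, 277.3]
ee_rot: [[0.0, 1.0, 0.0], [1.0, -0.0, 0.0], [0.0, 0.0, -1.0]]
force: [-0.0, -0.4, -0.5]
width: 18.0
grip_force: 30.0
```

send_rows([
  {"x":0,"y":0,"z":-0.02,"wx":0,"wy":0,"wz":0},
  {"x":0,"y":0,"z":-0.01,"wx":0,"wy":0,"wz":0},
  {"x":0,"y":0,"z":0,"wx":0,"wy":0,"wz":0},
  {"x":0,"y":0,"z":0,"wx":0,"wy":0,"wz":0},
  {"x":0,"y":0,"z":0,"wx":0,"wy":0,"wz":0},
])

```text
time_s: 3.65
position: [634.2, -44.9, 304.0]
ee_rot: [[0.0, 1.0, -0.003], [1.0, -0.0, 0.0], [0.0, -0.003, -1.0]]
force: [0.0, -0.5, 0.3]
width: 17.8
grip_force: 30.0
```

```bash
cat > b.py <<'E'
from h import *
# brush profile and object circles, from scene+side clouds
def brush(tag):
    o=robot.get_obs();print(o['time_s'],o['position'].round(1),o['force'].round(1),o['grip_force'])
    x,y,z=o['position'];tz=z+18.8-165
    out={}
    for n in('scene','side'):
        p,d=save(n,n+tag);c=cloud(n,d);out[n]=(p,c)
        m=(np.hypot(c[:,:,0]-x,c[:,:,1]-y)<22)&(c[:,:,2]<z-10)&(c[:,:,2]>tz-15)
        v,u=np.nonzero(m);q=c[m];print(n,len(q),'px',u.min(),u.max(),v.min(),v.max())
        R,t,_=pose(n);dv=np.array([t[0]-x,t[1]-y]);dv/=np.hypot(*dv)
        for a in range(-15,110,15):
            s=q[(q[:,2]>tz+a)&(q[:,2]<tz+a+15)]
            if len(s)>4: print('  ',a,len(s),s.mean(0).round(1),'axis~',(s[:,:2].mean(0)-dv*5.5).round(1),'zmin',s[:,2].min().round(1))
    return out
E
python3 - <<'E'
from b import *
o=brush('3')
from scipy.optimize import least_squares
for n,(p,c) in o.items():
    m=(np.hypot(c[:,:,0]-457,c[:,:,1]-212)<60)&(c[:,:,2]>107)&(c[:,:,2]<118);q=c[m]
    f=least_squares(lambda s:np.hypot(q[:,0]-s[0],q[:,1]-s[1])-38.8,[457,212],loss='soft_l1',f_scale=1.5)
    print(n,'cup',len(q),f.x,np.median(abs(f.fun)),q.min(0),q.max(0))
E
```

```text
3.65 [634.2 -44.9 304. ] [ 0.  -0.5  0.3] 29.999815821647644
scene 275 px 314 323 179 225
   0 19 [638.8 -48.5 167.9] axis~ [634.3 -45.3] zmin 159.8
   15 26 [638.3 -48.1 179.9] axis~ [633.8 -44.9] zmin 173.3
   30 32 [637.8 -48.6 195.3] axis~ [633.4 -45.4] zmin 188.0
   45 33 [637.7 -48.5 210.3] axis~ [633.3 -45.3] zmin 203.5
   60 34 [638.3 -48.4 225.1] axis~ [633.8 -45.2] zmin 218.3
   75 38 [638.7 -47.8 240.4] axis~ [634.2 -44.6] zmin 233.0
   90 44 [637.2 -46.7 255.6] axis~ [632.8 -43.5] zmin 248.3
   105 17 [636.2 -45.9 269.6] axis~ [631.7 -42.7] zmin 263.0
side 264 px 366 376 136 185
   0 18 [630.9 -49.8 167.6] axis~ [634.7 -45.8] zmin 161.4
   15 32 [630.4 -48.6 179.9] axis~ [634.1 -44.6] zmin 172.9
   30 29 [631.2 -49.7 195.1] axis~ [635.  -45.7] zmin 188.2
   45 33 [629.6 -50.3 210.5] axis~ [633.4 -46.3] zmin 203.9
   60 33 [630.5 -50.5 225.9] axis~ [634.3 -46.6] zmin 217.8
   75 31 [629.7 -49.8 240.4] axis~ [633.5 -45.8] zmin 233.7
   90 39 [631.8 -50.  254.8] axis~ [635.6 -46. ] zmin 248.2
   105 14 [633.2 -47.7 269.8] axis~ [636.9 -43.7] zmin 263.4
scene cup 101 [455.67093714 213.26767406] 1.0571417336354045 [442.91377088 173.34468218 107.02985903] [496.6096118  252.55922289 117.52284064]
side cup 180 [456.4957887  211.28536127] 1.3770147313086625 [415.74446057 170.56095883 107.18626322] [497.05398281 252.09336846 117.55380748]
```

send_rows([
  {"x":0.015,"y":-0.01,"z":0,"wx":0,"wy":0,"wz":0},
  {"x":0.03,"y":-0.021,"z":0,"wx":0,"wy":0,"wz":0},
  {"x":0.036,"y":-0.025,"z":0,"wx":0,"wy":0,"wz":0},
  {"x":0.038,"y":-0.027,"z":0,"wx":0,"wy":0,"wz":0},
  {"x":0.038,"y":-0.027,"z":0,"wx":0,"wy":0,"wz":0},
])

```text
time_s: 4.25
position: [523.6, 113.2, 304.9]
ee_rot: [[0.001, 1.0, -0.001], [1.0, -0.001, -0.0], [-0.0, -0.001, -1.0]]
force: [0.8, 0.4, -0.4]
width: 17.4
grip_force: 30.0
```

send_rows([
  {"x":0.036,"y":-0.025,"z":0,"wx":0,"wy":0,"wz":0},
  {"x":0.032,"y":-0.022,"z":0,"wx":0,"wy":0,"wz":0},
  {"x":0.02,"y":-0.014,"z":0,"wx":0,"wy":0,"wz":0},
  {"x":0.012,"y":-0.008,"z":0,"wx":0,"wy":0,"wz":0},
  {"x":0,"y":0,"z":0,"wx":0,"wy":0,"wz":0},
])

```text
time_s: 4.75
position: [454.4, 214.1, 305.1]
ee_rot: [[-0.004, 1.0, -0.001], [1.0, 0.004, 0.001], [0.001, -0.001, -1.0]]
force: [0.7, 0.6, -0.4]
width: 17.4
grip_force: 30.0
```

send_rows([
  {"x":0,"y":0,"z":0,"wx":0,"wy":0,"wz":0},
  {"x":0,"y":0,"z":0,"wx":0,"wy":0,"wz":0},
  {"x":0,"y":0,"z":0,"wx":0,"wy":0,"wz":0},
  {"x":0,"y":0,"z":0,"wx":0,"wy":0,"wz":0},
])

```text
time_s: 5.15
position: [456.5, 211.2, 305.4]
ee_rot: [[0.002, 1.0, -0.0], [1.0, -0.002, -0.0], [-0.0, -0.0, -1.0]]
force: [1.0, -0.4, 0.2]
width: 17.8
grip_force: 30.0
```

```bash
python3 - <<'E'
from b import *
o=brush('4')
from scipy.optimize import least_squares
for n,(p,c) in o.items():
    m=(np.hypot(c[:,:,0]-457,c[:,:,1]-212)<60)&(c[:,:,2]>107)&(c[:,:,2]<118);q=c[m]
    f=least_squares(lambda s:np.hypot(q[:,0]-s[0],q[:,1]-s[1])-38.8,[457,212],loss='soft_l1',f_scale=1.5)
    print(n,'cup',len(q),f.x,np.median(abs(f.fun)))
E
```

```text
5.15 [456.5 211.2 305.4] [ 1.  -0.4  0.2] 29.999793469905853
scene 212 px 353 360 100 143
   0 17 [460.8 207.8 168. ] axis~ [456.8 211.5] zmin 159.8
   15 23 [461.1 207.1 182.1] axis~ [457.1 210.8] zmin 175.1
   30 26 [460.6 207.2 197.3] axis~ [456.5 211. ] zmin 189.4
   45 24 [460.5 207.4 211.7] axis~ [456.5 211.2] zmin 204.6
   60 25 [461.2 207.6 226.7] axis~ [457.2 211.3] zmin 219.6
   75 24 [460.1 206.9 242.3] axis~ [456.1 210.7] zmin 234.6
   90 33 [459.7 209.1 256.3] axis~ [455.7 212.8] zmin 249.3
   105 14 [458.1 209.9 272.1] axis~ [454.1 213.6] zmin 264.3
side 233 px 249 259 117 163
   0 23 [455.7 204.7 168.4] axis~ [458.  209.7] zmin 160.5
   15 25 [455.1 204.1 181.7] axis~ [457.4 209.1] zmin 174.2
   30 29 [455.4 204.  197.5] axis~ [457.7 208.9] zmin 189.5
   45 25 [454.8 203.1 212. ] axis~ [457.1 208.1] zmin 204.6
   60 30 [455.3 204.3 226.8] axis~ [457.6 209.3] zmin 219.3
   75 28 [455.5 204.3 241.2] axis~ [457.8 209.3] zmin 234.3
   90 32 [455.3 205.2 256.9] axis~ [457.6 210.2] zmin 249.3
   105 15 [456.6 207.8 270.5] axis~ [458.9 212.8] zmin 264.2
scene cup 168 [456.39565476 213.48385627] 1.0455306850480461
side cup 180 [456.19037263 211.28665009] 1.3551243611571948
```

Tip is at z≈159.5 mm, over the cup centre, and the brush is upright. Scrubbing: down 139, up 75, down 75.

send_rows([
  {"x":0,"y":0,"z":0.015,"wx":0,"wy":0,"wz":0},
  {"x":0,"y":0,"z":0.03,"wx":0,"wy":0,"wz":0},
  {"x":0,"y":0,"z":0.035,"wx":0,"wy":0,"wz":0},
  {"x":0,"y":0,"z":0.03,"wx":0,"wy":0,"wz":0},
  {"x":0,"y":0,"z":0.019,"wx":0,"wy":0,"wz":0},
])

```text
time_s: 5.75
position: [455.1, 211.3, 174.5]
ee_rot: [[0.0, 1.0, -0.002], [1.0, -0.0, -0.001], [-0.001, -0.002, -1.0]]
force: [-0.7, 0.2, -0.8]
width: 17.4
grip_force: 30.0
```

send_rows([
  {"x":0,"y":0,"z":0.01,"wx":0,"wy":0,"wz":0},
  {"x":0,"y":0,"z":0,"wx":0,"wy":0,"wz":0},
  {"x":0,"y":0,"z":0,"wx":0,"wy":0,"wz":0},
  {"x":0,"y":0,"z":0,"wx":0,"wy":0,"wz":0},
  {"x":0,"y":0,"z":0,"wx":0,"wy":0,"wz":0},
])

```text
time_s: 6.25
position: [456.7, 212.4, 167.5]
ee_rot: [[0.0, 1.0, 0.002], [1.0, -0.0, 0.001], [0.001, 0.002, -1.0]]
force: [-0.7, 0.1, -0.5]
width: 17.9
grip_force: 30.0
```

send_rows([
  {"x":0,"y":0,"z":-0.02,"wx":0,"wy":0,"wz":0},
  {"x":0,"y":0,"z":-0.03,"wx":0,"wy":0,"wz":0},
  {"x":0,"y":0,"z":-0.02,"wx":0,"wy":0,"wz":0},
  {"x":0,"y":0,"z":-0.008,"wx":0,"wy":0,"wz":0},
  {"x":0,"y":0,"z":0,"wx":0,"wy":0,"wz":0},
])

```text
time_s: 6.75
position: [456.7, 212.4, 245.7]
ee_rot: [[0.0, 1.0, 0.003], [1.0, -0.0, 0.001], [0.001, 0.003, -1.0]]
force: [0.1, 0.1, -0.6]
width: 17.9
grip_force: 30.0
```

send_rows([
  {"x":0,"y":0,"z":0,"wx":0,"wy":0,"wz":0},
  {"x":0,"y":0,"z":0,"wx":0,"wy":0,"wz":0},
  {"x":0,"y":0,"z":0,"wx":0,"wy":0,"wz":0},
  {"x":0,"y":0,"z":0,"wx":0,"wy":0,"wz":0},
])

```text
time_s: 7.15
position: [455.7, 211.9, 243.9]
ee_rot: [[-0.0, 1.0, -0.001], [1.0, 0.0, -0.001], [-0.001, -0.001, -1.0]]
force: [-0.5, 0.5, -0.5]
width: 17.8
grip_force: 30.0
```

send_rows([
  {"x":0,"y":0,"z":0.02,"wx":0,"wy":0,"wz":0},
  {"x":0,"y":0,"z":0.03,"wx":0,"wy":0,"wz":0},
  {"x":0,"y":0,"z":0.02,"wx":0,"wy":0,"wz":0},
  {"x":0,"y":0,"z":0.008,"wx":0,"wy":0,"wz":0},
  {"x":0,"y":0,"z":0,"wx":0,"wy":0,"wz":0},
])

```text
time_s: 7.65
position: [455.4, 211.7, 165.5]
ee_rot: [[-0.0, 1.0, -0.002], [1.0, 0.0, -0.001], [-0.001, -0.002, -1.0]]
force: [0.1, -0.9, -0.2]
width: 17.8
grip_force: 30.0
```

send_rows([
  {"x":0,"y":0,"z":0,"wx":0,"wy":0,"wz":0},
  {"x":0,"y":0,"z":0,"wx":0,"wy":0,"wz":0},
  {"x":0,"y":0,"z":0,"wx":0,"wy":0,"wz":0},
  {"x":0,"y":0,"z":0,"wx":0,"wy":0,"wz":0},
])

```text
time_s: 8.05
position: [456.4, 212.2, 167.1]
ee_rot: [[0.0, 1.0, 0.001], [1.0, -0.0, 0.001], [0.001, 0.001, -1.0]]
force: [0.6, 0.0, -0.5]
width: 18.1
grip_force: 30.0
```

send_rows([
  {"x":0,"y":0,"z":-0.02,"wx":0,"wy":0,"wz":0},
  {"x":0,"y":0,"z":-0.035,"wx":0,"wy":0,"wz":0},
  {"x":0,"y":0,"z":-0.04,"wx":0,"wy":0,"wz":0},
  {"x":0,"y":0,"z":-0.04,"wx":0,"wy":0,"wz":0},
  {"x":0,"y":0,"z":-0.025,"wx":0,"wy":0,"wz":0},
])

```text
time_s: 8.55
position: [456.9, 212.5, 329.9]
ee_rot: [[0.0, 1.0, 0.004], [1.0, -0.0, 0.002], [0.002, 0.004, -1.0]]
force: [-0.5, -0.7, -0.7]
width: 17.8
grip_force: 30.0
```

send_rows([
  {"x":0,"y":0,"z":0,"wx":0,"wy":0,"wz":0},
  {"x":-0.015,"y":0,"z":0,"wx":0,"wy":0,"wz":0},
  {"x":-0.03,"y":0,"z":0,"wx":0,"wy":0,"wz":0},
  {"x":-0.04,"y":0,"z":0,"wx":0,"wy":0,"wz":0},
  {"x":-0.04,"y":0.007,"z":0,"wx":0,"wy":0,"wz":0},
])

```text
time_s: 9.05
position: [460.8, 84.6, 324.7]
ee_rot: [[-0.001, 1.0, -0.004], [1.0, 0.001, -0.001], [-0.001, -0.004, -1.0]]
force: [1.0, -0.2, -1.0]
width: 17.7
grip_force: 30.0
```

send_rows([
  {"x":-0.04,"y":0,"z":0,"wx":0,"wy":0,"wz":0},
  {"x":-0.04,"y":0,"z":0,"wx":0,"wy":0,"wz":0},
  {"x":-0.04,"y":0,"z":0,"wx":0,"wy":0,"wz":0},
  {"x":-0.04,"y":0,"z":0,"wx":0,"wy":0,"wz":0},
  {"x":-0.04,"y":0,"z":0,"wx":0,"wy":0,"wz":0},
])

```text
time_s: 9.55
position: [460.8, -115.4, 324.7]
ee_rot: [[0.001, 1.0, -0.004], [1.0, -0.001, 0.0], [0.0, -0.004, -1.0]]
force: [0.2, -1.0, -0.3]
width: 17.8
grip_force: 30.0
```

send_rows([
  {"x":-0.04,"y":0,"z":0,"wx":0,"wy":0,"wz":0},
  {"x":-0.035,"y":0,"z":0,"wx":0,"wy":0,"wz":0},
  {"x":-0.02,"y":0,"z":0,"wx":0,"wy":0,"wz":0},
  {"x":-0.008,"y":0,"z":0,"wx":0,"wy":0,"wz":0},
  {"x":0,"y":0,"z":0,"wx":0,"wy":0,"wz":0},
])

```text
time_s: 10.05
position: [461.6, -216.9, 325.1]
ee_rot: [[0.003, 1.0, -0.003], [1.0, -0.003, 0.001], [0.001, -0.003, -1.0]]
force: [0.3, 1.1, -0.9]
width: 17.7
grip_force: 30.0
```

send_rows([
  {"x":0,"y":0,"z":0,"wx":0,"wy":0,"wz":0},
  {"x":0,"y":0,"z":0,"wx":0,"wy":0,"wz":0},
  {"x":0,"y":0,"z":0,"wx":0,"wy":0,"wz":0},
  {"x":0,"y":0,"z":0,"wx":0,"wy":0,"wz":0},
  {"x":0,"y":0,"z":0,"wx":0,"wy":0,"wz":0},
])

```text
time_s: 10.55
position: [463.1, -215.5, 326.6]
ee_rot: [[-0.001, 1.0, 0.0], [1.0, 0.001, 0.0], [0.0, 0.0, -1.0]]
force: [0.1, -0.6, -0.3]
width: 17.8
grip_force: 30.0
```

```bash
cat > f.py <<'E'
from b import *
def go(tag):
    o=brush(tag)
    for n,(p,c) in o.items():
        h=cv2.cvtColor(p,cv2.COLOR_RGB2HSV)
        for z in (121,61):
            m=(np.hypot(c[:,:,0]-463,c[:,:,1]+216)<30)&(abs(c[:,:,2]-z)<14)&(h[:,:,0]>12)&(h[:,:,0]<34)&(h[:,:,1]>90)
            q=c[m];t=q[abs(q[:,2]-z)<4]
            if len(t)>5:
                e=cv2.minEnclosingCircle(t[:,:2].astype(np.float32));print(n,z,len(t),'circ',np.round(e[0],1),round(e[1],1),'bbox mid',((t.min(0)+t.max(0))/2).round(1),np.ptp(t,0).round(1))
                v,u=np.nonzero(m);print('   px',u.min(),u.max(),v.min(),v.max())
    P=pose('wrist');p,d=save('wrist','w'+tag);return o
E
python3 - <<'E'
from f import *
o=go('5')
a=cv2.resize(o['scene'][0][140:280,180:280],(400,560),interpolation=2);b=cv2.resize(o['side'][0][160:300,300:400],(400,560),interpolation=2)
cv2.imwrite('pics/crop5.png',np.hstack([a,b])[:,:,::-1])
E
```

```text
10.55 [ 463.1 -215.5  326.6] [ 0.1 -0.6 -0.3] 29.999778270721436
scene 301 px 195 215 161 208
   0 20 [ 468.4 -217.7  189.6] axis~ [ 463.  -216.4] zmin 183.0
   15 35 [ 468.2 -217.   202.3] axis~ [ 462.9 -215.6] zmin 195.6
   30 32 [ 468.5 -216.8  217.3] axis~ [ 463.1 -215.4] zmin 210.6
   45 38 [ 468.5 -217.1  232.7] axis~ [ 463.1 -215.8] zmin 225.8
   60 35 [ 468.  -216.7  247.6] axis~ [ 462.7 -215.4] zmin 240.5
   75 42 [ 468.2 -217.   262.8] axis~ [ 462.9 -215.7] zmin 255.8
   90 46 [ 466.6 -216.8  278.4] axis~ [ 461.2 -215.5] zmin 270.5
   105 18 [ 465.3 -216.3  292.3] axis~ [ 459.9 -215. ] zmin 285.8
side 402 px 357 370 184 242
   0 26 [ 460.2 -220.   190.3] axis~ [ 464. -216.] zmin 184.4
   15 45 [ 460.1 -220.5  202.8] axis~ [ 463.8 -216.5] zmin 195.6
   30 48 [ 460.3 -220.2  218. ] axis~ [ 464.1 -216.2] zmin 210.9
   45 42 [ 459.9 -220.6  232.8] axis~ [ 463.7 -216.6] zmin 225.6
   60 52 [ 459.9 -220.3  247.4] axis~ [ 463.7 -216.3] zmin 240.5
   75 54 [ 460.3 -220.4  262.6] axis~ [ 464.  -216.3] zmin 255.4
   90 66 [ 461.2 -219.1  278.6] axis~ [ 464.9 -215.1] zmin 270.6
   105 24 [ 462.  -218.2  293.5] axis~ [ 465.8 -214.2] zmin 285.5
scene 121 106 circ [ 461.6 -215.9] 19.1 bbox mid [ 461.8 -215.4  120.5] [38. 35.  7.]
   px 211 226 219 233
scene 61 89 circ [ 462.8 -216.4] 18.5 bbox mid [ 462.5 -216.1   60.5] [36.1 36.   6.8]
   px 217 230 235 248
side 121 113 circ [ 462.8 -217. ] 17.7 bbox mid [ 462.8 -218.1  120.4] [35.  33.   6.6]
   px 350 366 258 272
side 61 104 circ [ 462.3 -218.6] 17.9 bbox mid [ 462.2 -218.9   60.4] [35.3 33.8  6.8]
   px 350 365 278 292
```

View pics/crop5.png

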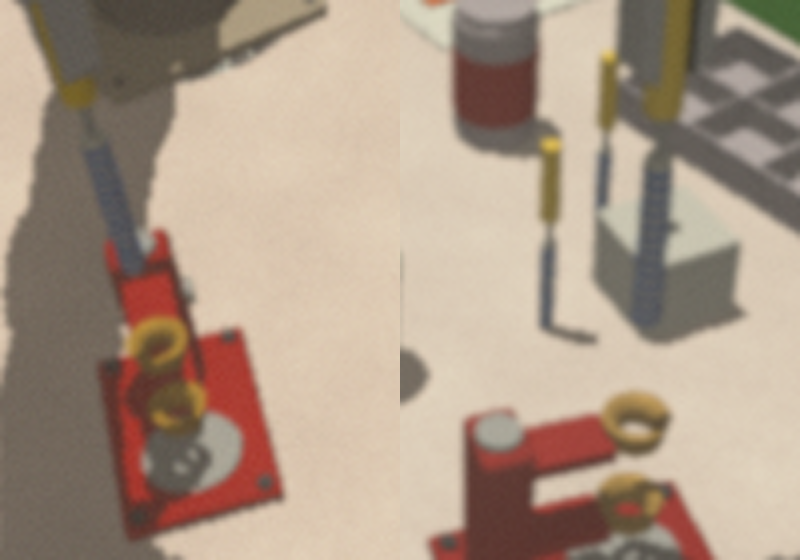

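View pics/w5.png

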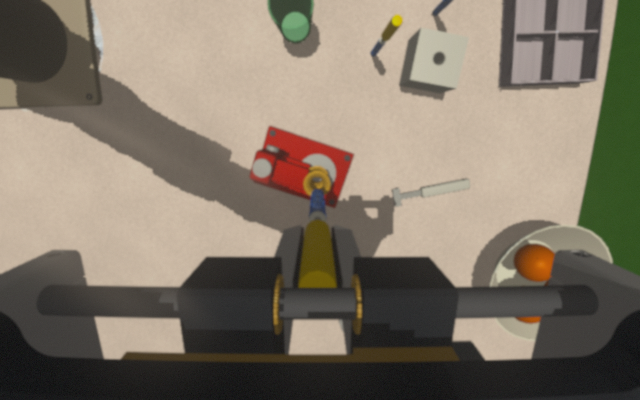

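Scene crop: the brush tip is at about (130,270) in the left panel, and the bushing mouths at (158,342) and (176,405). It is upright and nearly on the axis; the wrist view has the mouth at (317,182), in line with the brush. I shift by (-1,-1) mm and go to just above the mouth for a close check.

send_rows([
  {"x":-0.001,"y":-0.001,"z":0.01,"wx":0,"wy":0,"wz":0},
  {"x":0,"y":0,"z":0.02,"wx":0,"wy":0,"wz":0},
  {"x":0,"y":0,"z":0.015,"wx":0,"wy":0,"wz":0},
  {"x":0,"y":0,"z":0.005,"wx":0,"wy":0,"wz":0},
  {"x":0,"y":0,"z":0,"wx":0,"wy":0,"wz":0},
])

```text
time_s: 11.2
position: [461.4, -216.8, 275.6]
ee_rot: [[0.0, 1.0, -0.002], [1.0, -0.0, 0.001], [0.001, -0.002, -1.0]]
force: [-0.5, 0.7, -0.8]
width: 17.5
grip_force: 30.0
```

send_rows([
  {"x":0,"y":0,"z":0,"wx":0,"wy":0,"wz":0},
  {"x":0,"y":0,"z":0,"wx":0,"wy":0,"wz":0},
  {"x":0,"y":0,"z":0,"wx":0,"wy":0,"wz":0},
  {"x":0,"y":0,"z":0,"wx":0,"wy":0,"wz":0},
  {"x":0,"y":0,"z":0,"wx":0,"wy":0,"wz":0},
])

```text
time_s: 11.7
position: [462.1, -217.0, 276.7]
ee_rot: [[-0.0, 1.0, 0.0], [1.0, 0.0, -0.0], [-0.0, 0.0, -1.0]]
force: [-0.0, -0.1, 0.2]
width: 18.1
grip_force: 30.0
```

```bash
python3 - <<'E'
from f import *
o=go('6')
a=cv2.resize(o['scene'][0][190:270,190:250],(400,533),interpolation=2);b=cv2.resize(o['side'][0][230:310,330:390],(400,533),interpolation=2)
cv2.imwrite('pics/crop6.png',np.hstack([a,b])[:,:,::-1])
P=pose('wrist');c=cloud('wrist',np.load('pics/w6.npy'),P)
h=cv2.cvtColor(cv2.imread('pics/w6.png'),cv2.COLOR_BGR2HSV)
m=(np.hypot(c[:,:,0]-463,c[:,:,1]+216)<30)&(abs(c[:,:,2]-121)<4)&(h[:,:,0]>12)&(h[:,:,0]<34)&(h[:,:,1]>90)
q=c[m];e=cv2.minEnclosingCircle(q[:,:2].astype(np.float32));print('wrist',len(q),e)
m=(np.hypot(c[:,:,0]-463,c[:,:,1]+216)<14)&(c[:,:,2]>135)&(c[:,:,2]<230);q=c[m];print('brush wrist',len(q),q.mean(0),q.min(0),q.max(0))
E
```

```text
11.7 [ 462.1 -217.   276.7] [-0.  -0.1  0.2] 29.99969333410263
scene 365 px 200 226 180 231
   -15 98 [ 463.7 -215.8  120. ] axis~ [ 458.4 -214.5] zmin 115.7
   0 17 [ 466.8 -218.5  139.7] axis~ [ 461.4 -217.2] zmin 134.0
   15 28 [ 466.9 -219.3  152. ] axis~ [ 461.5 -218. ] zmin 145.5
   30 30 [ 467.4 -218.5  167.5] axis~ [ 462.  -217.2] zmin 160.5
   45 35 [ 467.1 -218.4  182.7] axis~ [ 461.7 -217.1] zmin 175.9
   60 31 [ 467.  -218.9  197.9] axis~ [ 461.7 -217.6] zmin 190.9
   75 36 [ 467.2 -218.2  213.2] axis~ [ 461.9 -216.9] zmin 205.7
   90 43 [ 465.9 -218.3  228.6] axis~ [ 460.5 -217. ] zmin 220.6
   105 15 [ 464.  -217.6  241.8] axis~ [ 458.6 -216.3] zmin 235.5
side 496 px 348 367 208 272
   -15 142 [ 459.3 -217.5  120.4] axis~ [ 463.1 -213.5] zmin 115.5
   0 26 [ 458.7 -221.6  140.8] axis~ [ 462.5 -217.6] zmin 134.2
   15 40 [ 459.1 -221.8  153.4] axis~ [ 462.8 -217.8] zmin 146.4
   30 38 [ 459.2 -222.2  168. ] axis~ [ 463.  -218.2] zmin 161.2
   45 44 [ 459.  -221.5  182.6] axis~ [ 462.7 -217.5] zmin 175.6
   60 42 [ 459.1 -221.9  197.3] axis~ [ 462.8 -217.9] zmin 190.6
   75 48 [ 459.  -221.6  212.7] axis~ [ 462.8 -217.6] zmin 205.8
   90 59 [ 460.1 -220.7  228.6] axis~ [ 463.9 -216.7] zmin 220.7
   105 23 [ 461.1 -219.2  243.2] axis~ [ 464.8 -215.1] zmin 235.6
scene 121 80 circ [ 462.6 -216.6] 18.5 bbox mid [ 463.4 -215.4  120.2] [34.7 33.5  6.4]
   px 211 226 220 233
scene 61 93 circ [ 462.2 -216. ] 18.5 bbox mid [ 462.  -215.6   60.2] [35.7 33.9  6.2]
   px 217 230 235 248
side 121 86 circ [ 461.5 -218.5] 17.4 bbox mid [ 461.7 -218.4  120.8] [34.5 33.4  7.4]
   px 350 366 259 272
side 61 107 circ [ 462.9 -218.4] 18.4 bbox mid [ 462.9 -218.6   60.6] [36.7 33.7  7.1]
   px 350 365 278 292
wrist 400 ((461.9833984375, -215.4468994140625), 18.03133201599121)
brush wrist 327 [ 461.71586058 -211.32656677  191.92385583] [ 454.54183255 -216.49742346  137.90666001] [ 468.71722236 -209.28638936  229.59159198]
```

View pics/crop6.png

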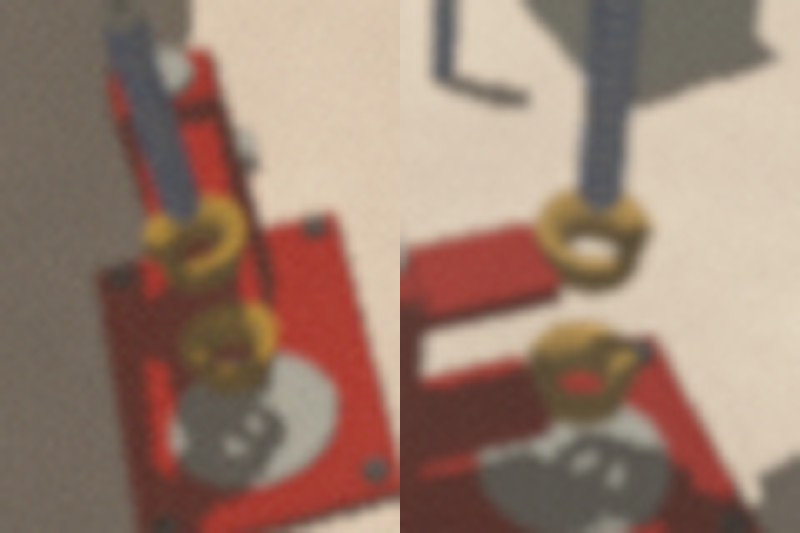

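Right panel: the tip sits directly above the mouth, centred at about (598,205); the left panel agrees. Average residual is (+0.2,+0.5) mm. Descending gently with force checks.

send_rows([
  {"x":0.0005,"y":0,"z":0.004,"wx":0,"wy":0,"wz":0},
  {"x":0,"y":0,"z":0.005,"wx":0,"wy":0,"wz":0},
  {"x":0,"y":0,"z":0.005,"wx":0,"wy":0,"wz":0},
  {"x":0,"y":0,"z":0.005,"wx":0,"wy":0,"wz":0},
  {"x":0,"y":0,"z":0.003,"wx":0,"wy":0,"wz":0},
])

```text
time_s: 12.35
position: [461.7, -216.3, 253.7]
ee_rot: [[-0.0, 1.0, -0.001], [1.0, 0.0, 0.0], [0.0, -0.001, -1.0]]
force: [-0.6, -1.2, -0.8]
width: 17.5
grip_force: 30.0
```

send_rows([
  {"x":0,"y":0,"z":0,"wx":0,"wy":0,"wz":0},
  {"x":0,"y":0,"z":0,"wx":0,"wy":0,"wz":0},
  {"x":0,"y":0,"z":0,"wx":0,"wy":0,"wz":0},
])

```text
time_s: 12.65
position: [462.2, -216.6, 254.7]
ee_rot: [[0.0, 1.0, 0.001], [1.0, -0.0, -0.0], [-0.0, 0.001, -1.0]]
force: [-0.0, -1.0, -0.4]
width: 17.5
grip_force: 30.0
```

send_rows([
  {"x":0,"y":0,"z":0.005,"wx":0,"wy":0,"wz":0},
  {"x":0,"y":0,"z":0.006,"wx":0,"wy":0,"wz":0},
  {"x":0,"y":0,"z":0.006,"wx":0,"wy":0,"wz":0},
  {"x":0,"y":0,"z":0.006,"wx":0,"wy":0,"wz":0},
  {"x":0,"y":0,"z":0.006,"wx":0,"wy":0,"wz":0},
])

```text
time_s: 13.15
position: [461.8, -216.4, 224.8]
ee_rot: [[0.0, 1.0, -0.0], [1.0, -0.0, 0.0], [0.0, -0.0, -1.0]]
force: [0.4, -0.2, -1.4]
width: 17.6
grip_force: 30.0
```

send_rows([
  {"x":0,"y":0,"z":0,"wx":0,"wy":0,"wz":0},
  {"x":0,"y":0,"z":0,"wx":0,"wy":0,"wz":0},
  {"x":0,"y":0,"z":0,"wx":0,"wy":0,"wz":0},
  {"x":0,"y":0,"z":0,"wx":0,"wy":0,"wz":0},
])

```text
time_s: 13.55
position: [462.2, -216.6, 225.7]
ee_rot: [[0.0, 1.0, 0.001], [1.0, -0.0, -0.0], [-0.0, 0.001, -1.0]]
force: [0.0, -0.3, -0.4]
width: 17.6
grip_force: 30.0
```

```bash
python3 - <<'E'
from f import *
o=robot.get_obs();print(o['force'],o['moment'],o['position'])
go('7')
E
```

```text
[ 0.04745186 -0.28190825 -0.39404063] [-0.01515022 -0.02274176  0.01924701] [ 462.2001269  -216.56828591  225.72600573]
13.55 [ 462.2 -216.6  225.7] [ 0.  -0.3 -0.4] 29.999717473983765
scene 327 px 206 226 196 236
   0 16 [ 466.5 -217.7   88.5] axis~ [ 461.2 -216.4] zmin 82.3
   15 20 [ 469.1 -217.8  104.2] axis~ [ 463.7 -216.5] zmin 94.6
   30 121 [ 466.5 -216.7  118.8] axis~ [ 461.1 -215.4] zmin 109.6
   45 31 [ 467.3 -218.1  131.4] axis~ [ 462.  -216.8] zmin 124.5
   60 27 [ 467.  -218.5  146.8] axis~ [ 461.7 -217.2] zmin 139.8
   75 32 [ 467.2 -217.8  161.8] axis~ [ 461.8 -216.5] zmin 154.8
   90 38 [ 465.3 -217.9  177.6] axis~ [ 460.  -216.6] zmin 169.6
   105 14 [ 464.5 -217.4  191.4] axis~ [ 459.2 -216.1] zmin 184.8
side 448 px 348 367 229 278
   0 21 [ 460.1 -221.8   89.9] axis~ [ 463.8 -217.8] zmin 85.5
   15 23 [ 457.7 -225.1  103.2] axis~ [ 461.4 -221.1] zmin 94.7
   30 185 [ 457.7 -218.8  119.1] axis~ [ 461.5 -214.8] zmin 109.7
   45 39 [ 459.3 -221.4  131.9] axis~ [ 463.1 -217.3] zmin 124.6
   60 37 [ 459.1 -221.4  146.9] axis~ [ 462.9 -217.4] zmin 140.0
   75 43 [ 459.5 -221.3  161.3] axis~ [ 463.3 -217.3] zmin 154.6
   90 54 [ 460.1 -220.4  178.1] axis~ [ 463.9 -216.4] zmin 170.0
   105 19 [ 461.4 -219.   191.9] axis~ [ 465.2 -215. ] zmin 185.6
scene 121 73 circ [ 462.9 -215.9] 17.9 bbox mid [ 464.1 -215.5  120.3] [33.  34.9  6.5]
   px 212 226 220 232
scene 61 89 circ [ 463.2 -215.2] 18.1 bbox mid [ 464.  -215.4   60.5] [34.4 34.5  6.5]
   px 217 230 236 248
side 121 73 circ [ 462.2 -218. ] 17.5 bbox mid [ 462.7 -217.5  120.8] [33.5 33.6  7.4]
   px 350 366 259 272
side 61 101 circ [ 462.4 -218.1] 17.9 bbox mid [ 462.4 -217.5   60.7] [33.9 33.7  6.9]
   px 350 365 278 292
```

Through the upper bushing with no force. Continuing to the lower one.

send_rows([
  {"x":0,"y":0,"z":0.005,"wx":0,"wy":0,"wz":0},
  {"x":0,"y":0,"z":0.006,"wx":0,"wy":0,"wz":0},
  {"x":0,"y":0,"z":0.006,"wx":0,"wy":0,"wz":0},
  {"x":0,"y":0,"z":0.006,"wx":0,"wy":0,"wz":0},
  {"x":0,"y":0,"z":0.003,"wx":0,"wy":0,"wz":0},
])

```text
time_s: 14.2
position: [461.6, -216.3, 198.6]
ee_rot: [[0.0, 1.0, -0.001], [1.0, -0.0, 0.001], [0.001, -0.001, -1.0]]
force: [0.4, -0.2, -1.3]
width: 17.7
grip_force: 30.0
```

send_rows([
  {"x":0,"y":0,"z":0,"wx":0,"wy":0,"wz":0},
  {"x":0,"y":0,"z":0,"wx":0,"wy":0,"wz":0},
  {"x":0,"y":0,"z":0,"wx":0,"wy":0,"wz":0},
])

```text
time_s: 14.5
position: [462.2, -216.6, 199.7]
ee_rot: [[0.0, 1.0, 0.0], [1.0, -0.0, -0.0], [-0.0, 0.0, -1.0]]
force: [-0.2, -0.0, -0.1]
width: 17.7
grip_force: 30.0
```

send_rows([
  {"x":0,"y":0,"z":0.005,"wx":0,"wy":0,"wz":0},
  {"x":0,"y":0,"z":0.006,"wx":0,"wy":0,"wz":0},
  {"x":0,"y":0,"z":0.006,"wx":0,"wy":0,"wz":0},
  {"x":0,"y":0,"z":0.006,"wx":0,"wy":0,"wz":0},
  {"x":0,"y":0,"z":0.003,"wx":0,"wy":0,"wz":0},
])

```text
time_s: 15.0
position: [461.6, -216.3, 172.6]
ee_rot: [[0.0, 1.0, -0.001], [1.0, -0.0, 0.001], [0.001, -0.001, -1.0]]
force: [-0.2, -0.3, -0.4]
width: 17.6
grip_force: 30.0
```

send_rows([
  {"x":0,"y":0,"z":0,"wx":0,"wy":0,"wz":0},
  {"x":0,"y":0,"z":0,"wx":0,"wy":0,"wz":0},
  {"x":0,"y":0,"z":0,"wx":0,"wy":0,"wz":0},
  {"x":0,"y":0,"z":0,"wx":0,"wy":0,"wz":0},
  {"x":0,"y":0,"z":0,"wx":0,"wy":0,"wz":0},
])

```text
time_s: 15.5
position: [462.2, -216.5, 173.7]
ee_rot: [[-0.0, 1.0, 0.0], [1.0, 0.0, -0.0], [-0.0, 0.0, -1.0]]
force: [0.4, 0.4, -0.7]
width: 17.4
grip_force: 30.0
```

```bash
python3 - <<'E'
from f import *
o=robot.get_obs();print(o['force'],o['moment'],o['position'],abs(o['joint_vel']).max())
o=go('8')
for n,(p,c) in o.items():
    m=(np.hypot(c[:,:,0]-462,c[:,:,1]+216.5)<11)&(c[:,:,2]>16)&(c[:,:,2]<43);q=c[m];print(n,'below lower',len(q),q[:,2].min() if len(q) else 0)
a=cv2.resize(o['scene'][0][190:270,190:250],(400,533),interpolation=2);b=cv2.resize(o['side'][0][230:310,330:390],(400,533),interpolation=2)
cv2.imwrite('pics/crop8.png',np.hstack([a,b])[:,:,::-1])
E
```

```text
[ 0.37986442  0.42959627 -0.70110991] [ 0.04350545 -0.0303619   0.00837411] [ 462.15699026 -216.51868841  173.65491546] 0.0012850755682384475
15.5 [ 462.2 -216.5  173.7] [ 0.4  0.4 -0.7] 29.999779164791107
scene 428 px 211 235 214 259
   -15 45 [ 466.1 -219.5   13.3] axis~ [ 460.7 -218.2] zmin 12.5
   0 5 [ 468.1 -218.4   35.4] axis~ [ 462.8 -217. ] zmin 33.7
   15 37 [ 470.2 -218.2   52.1] axis~ [ 464.9 -216.9] zmin 44.5
   30 97 [ 464.9 -216.5   61.5] axis~ [ 459.6 -215.2] zmin 57.8
   45 23 [ 466.9 -218.    79. ] axis~ [ 461.5 -216.7] zmin 72.8
   60 17 [ 467.8 -218.5   91.1] axis~ [ 462.4 -217.1] zmin 87.5
   75 46 [ 469.9 -217.7  111.3] axis~ [ 464.6 -216.4] zmin 104.5
   90 125 [ 464.2 -216.4  122.2] axis~ [ 458.8 -215.1] zmin 117.5
   105 13 [ 464.2 -217.5  141.5] axis~ [ 458.8 -216.2] zmin 134.7
side 624 px 346 367 250 305
   -15 68 [ 462.1 -218.7   13.3] axis~ [ 465.8 -214.7] zmin 12.5
   0 10 [ 459.2 -223.3   36.2] axis~ [ 463.  -219.2] zmin 32.6
   15 68 [ 452.7 -220.2   53.1] axis~ [ 456.4 -216.2] zmin 46.5
   30 134 [ 460.1 -219.2   61.9] axis~ [ 463.8 -215.2] zmin 57.6
   45 36 [ 458.8 -221.    79.1] axis~ [ 462.5 -217. ] zmin 72.5
   60 26 [ 459.7 -222.1   93.2] axis~ [ 463.5 -218. ] zmin 88.2
   75 72 [ 453.8 -220.4  113.5] axis~ [ 457.5 -216.4] zmin 105.9
   90 167 [ 460.8 -218.5  122.8] axis~ [ 464.5 -214.5] zmin 117.5
   105 15 [ 461.4 -219.1  139.7] axis~ [ 465.1 -215.1] zmin 133.0
scene 121 77 circ [ 461.8 -215.9] 18.9 bbox mid [ 463.5 -215.5  120.9] [34.5 35.   7.2]
   px 212 226 219 233
scene 61 63 circ [ 462.7 -216.2] 17.7 bbox mid [ 463.7 -215.7   60.5] [33.1 34.3  5.4]
   px 217 230 236 248
side 121 71 circ [ 462.1 -217.5] 17.2 bbox mid [ 461.9 -217.9  120.8] [33.9 33.6  7.4]
   px 350 365 259 273
side 61 64 circ [ 461.8 -217.9] 18.4 bbox mid [ 462.1 -217.8   60.3] [34.3 35.4  6.3]
   px 350 365 279 292
scene below lower 5 33.700089804481195
side below lower 10 32.564228874356786
```

View pics/crop8.png

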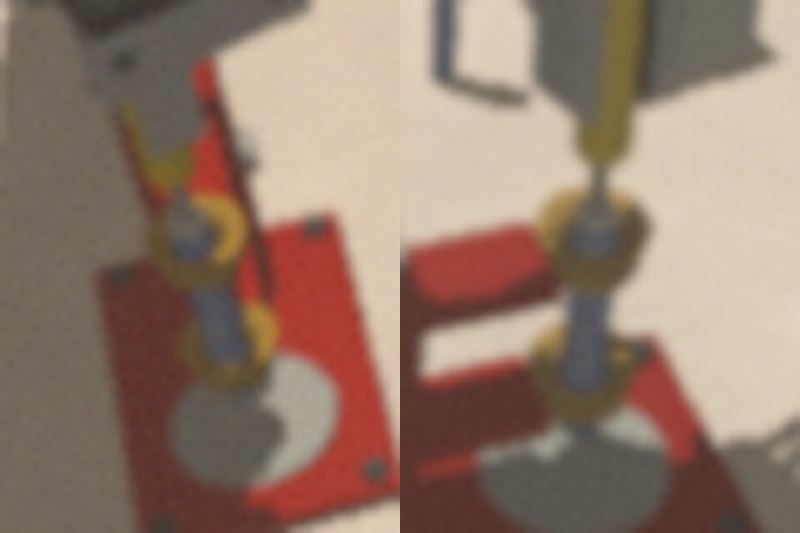

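The brush spans both bushings, with its tip showing below the lower one at (583,430) in the right panel. That puts it at z≈28 mm, clear of the disc, with forces near zero. Handing in.

```bash
python3 -c "
from bench import robot
print(robot.close_job())"
```

```text
the job is handed in; nothing more can be done
None
```

The job is handed in at about 16 s of the 61 s: the long brush scrubbed the cup (down, up, down) and is held upright through both bushings, its tip about 17 mm below the lower one and clear of the base, with near-zero forces at the last reading; no verdict came back.

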